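Third hand for the fitter: hold a pump's gland plate home against its seal spring

TASK

Lift the aluminium gland plate up and off its hook on the stand (the brass spacer on the other hook stays there), keep it upright with its small brass plug at the bottom, and slide it over the pump's shaft and two studs. Press it gently home against the spring-loaded seal ring until it sits flush on the blue housing, without ever slamming or forcing the seal, and leave the nuts and the spanner where they lie. Finish while still gripping the plate and pressing it home with a steady, moderate push of about 15 N, so that the fitter can run the nuts on: do not let go.

Things in the scene. Friction and masses are not known exactly. Their poses are not given: they have to be found in the camera images.
- gland: Aluminium gland plate, upright, 56 wide (y) x 84 high (z) x 20 thick (x) mm, 0.5 kg: 34 mm bore, 18 mm open slot in top and bottom edge (ends centred 33 mm from the bore axis), brass plug low on its front. Hangs by the bore. Origin: bore axis, mid-thickness; x = bore axis, to the back (seating) face; z up. Grip the sides, y = +-28, flat to z = +-31; best 15 to 20 mm above the origin.
- spacer: Brass spacer ring, 54 mm outside, 34 mm bore, 16 mm thick, hanging on the other hook. Origin: its centre; x = its axis. A bystander.
- stand: Fixed hook stand. Origin: on the bench under its middle; x to the back. Foot 110 x 230 x 12 mm; two 20 mm square uprights, 37 mm behind the origin, 183 mm high. From each (y = +-60 mm) a hook of 10 mm round bar runs forward (-x) and bends up; see the hook points. The plate and the spacer hang near x = 0 to 8 mm.
- hook_left (a point): Hook on the stand's +y side: on its centre line, 165 mm high, above the stand's origin in x. 24 mm in front (-x) the bar bends up; its tip ends 37 mm in front and 17 mm above this point. A plate raised 18 mm from where it hangs clears the tip with about 5 mm above and below and comes off along -x. Axes as the stand.
- hook_right (a point): Hook on the stand's -y side: on its centre line, 165 mm high, above the stand's origin in x. 24 mm in front (-x) the bar bends up; its tip ends 37 mm in front and 17 mm above this point. A plate raised 18 mm from where it hangs clears the tip with about 5 mm above and below and comes off along -x. Axes as the stand.
- pump: Fixed blue pump bearing bracket, foot 106 x 116 mm, horizontal shaft. Origin: on the bench under its middle; x = the shaft's direction from its free end (front) into the housing, y to the left seen from the front, z up.
- seat (a point): On the shaft axis, 120 mm above the bench, in the flat upright blue face (54 wide x 86 high mm) on which the plate's back must sit; the blue body widens only from 20 mm behind it. Axes as the pump: x into the housing. Plate flush: its origin at x = -10 mm here. Two 12 mm studs stand out 32 mm from the face, 33 mm above and below the axis.
- shaft_tip (a point): Free front end of the 28 mm shaft, on its axis, 50 mm in front of the seat. Axes as the pump. The plate's bore has 3 mm to spare all round, and so have its slots on the studs.
- seal_ring (a joint): Travel of the black seal ring (44 mm outside) round the shaft, on a spring: 0 = out, its front 12 mm in front of the housing's face; 0.012 m = flush with the face. It pushes back with 3 N at first contact and 0.7 N more per mm, 11.4 N when flush; there the plate meets the rigid face.
- nut_a: M12 nut lying on the bench beside the pump, 21 x 24 x 10 mm. A bystander.
- nut_b: M12 nut lying on the bench beside the pump, 21 x 24 x 10 mm. A bystander.
- spanner_17: Combination spanner lying on the bench beside the pump, 43 x 235 x 9 mm. Origin at its middle, its length along y. A bystander.

How it is judged (in metres and radians):
On the way, in this order (a step that is already met when the one before it is completed fails the run):
1. the gland plate is off its hook and held in the gripper, well clear of both hooks (contact force between gland and the fingers above 2 N and distance between gland and hook_left above 0.07 m and distance between gland and hook_right above 0.07 m and height (world z) of gland above 0.08 m), for 0.2 s.
2. the plate is over the shaft and has reached the studs, upright, plug at the bottom (x of gland in the frame of seat above -0.042 m and y of gland in the frame of seat between -0.006 and 0.006 m and z of gland in the frame of seat between -0.006 and 0.006 m and angle between gland's own z axis and vertical below 0.2 rad).
At the end, for the whole second after the job is handed in: The gripper still holds the gland plate, which is at rest, upright, plug at the bottom, on the shaft and studs, its back within 2.5 mm of the housing's face (nominally flush) and square to it within 4 degrees, and it is pressed against the pump with a steady 8 to 25 N (x of gland in the frame of seat above -0.0125 m and y of gland in the frame of seat between -0.005 and 0.005 m and z of gland in the frame of seat between -0.005 and 0.005 m and angle between the x axis of gland and the x axis of seat, either way round below 0.07 rad and angle between gland's own z axis and vertical below 0.12 rad and contact force between gland and pump between 8 and 25 N and contact force between gland and the fingers above 3 N and linear speed of gland below 0.02 m/s); the arm keeps its last pose, push and grip.
It fails at once if the seal is slammed or forced: the plate presses on the pump with more than 45 N (contact force between gland and pump above 45 N).
It fails at once if the gland plate is dropped (height (world z) of gland below 0.06 m).
It fails at once if the spacer is knocked off or along its hook (distance of spacer from where it was at the start of the episode above 0.03 m).
It fails at once if a nut or the spanner is disturbed (distance of any of nut_a, nut_b, spanner_17 from where it was at the start of the episode above 0.03 m).
It also fails if it takes over 56 s, if anything falls off the work surface, if the arm or the gripper's body presses on something with over 40 N, if the wrist force passes 120 N, or if a joint passes its speed limit or range.

ROBOT

A 6-joint arm with a two-finger parallel gripper is mounted at the origin on a cart in front of the work surface, level with it; the furniture and walls round the work are solid. World frame = base frame: x ahead of the robot, y to its left, z up, the work surface at z = 0. Lengths are in mm, angles in rad, forces in N, time in s.
With the tool pointing down it reaches from about 300 to 775 mm from the base axis. Payload 14.6 kg.
Tool frame: the origin (TCP) lies midway between the tips of the shut fingers; the grasp point (between the pads) lies behind it (manip.grip_depth is the z of the grasp point in the tool frame, in mm); z points along the fingers, y is the line along which they close (so a half turn about z gives the same grasp; the last joint's range is limited). The gripper opens to 94 mm and grips with 3 to 60 N. Pads are 16 mm wide; open, the fingers measure 119 mm over their backs; the gripper's body (75 mm by 177 mm) begins 78 mm behind the grasp point.
Start: joints at [1.141, 0.3, 1.521, -0, 1.321, -0.067], TCP at [195.188, 514.189, 205.446] pointing down, gripper open.
Joint ranges: [-3.03, 3.03], [-0.79, 2.21], [0.23, 2.52], [-1.04, 4.18], [0, 3.07], [-2.55, 2.55]. Speed limits (rad/s): [2.22, 2.22, 2.57, 3.14, 3.14, 3.14].

INTERFACE

Orientations are given as [roll, pitch, yaw] about the fixed x, y, z axes, in that order (R = Rz(yaw) Ry(pitch) Rx(roll)).
In Python, from cell import manip gives the robot as it stands.
- The arm moves only by the shell command python3 nudge.py 'ROWS' [OPENING] [FORCE]. ROWS is 1 to 5 rows, parted by semicolons, with the numbers parted by commas; each row has 6 numbers: dx, dy, dz in shares of 300 mm (1.0 is 300 mm), then a rotation vector rx, ry, rz in fractions of the full range, 1 being 4 rad; each row is the pose to reach, as a shift and turn from the pose commanded when the command began, along the tool's axes at that moment; what a row does not reach only later rows make up. A row lasts 1/10 s, in which the tool goes at most 50 mm and 0.15 rad, less where a joint would pass 70% of its speed; a pose out of reach is approached as far as the arm can. OPENING is the finger opening in mm, set as the command begins (- or left out keeps the last). The fingers move at their own pace and stop on an object; FORCE is the grip in N (left out, the last holds). Time passes only in rows, so rows that do not move let the fingers close. It prints the time, the measured TCP pose, the force, the opening and the grip force at its end. No shift or turn number may pass 1 either way. Input that does not fit is refused with a message, and nothing moves.
- manip.read_state(): the state, without advancing time (a new reading comes with each control period).
- manip.camera(name): name is "side" or "top" or "wrist"; returns (picture, depth): 480x640x3 uint8, red, green, blue; 480x640 float32, mm along the optical axis (not along the pixel's ray), 0 where there is no reading.
- manip.camera_info(name): a dict with "K" (3x3 intrinsics, pixels), "rvec" (rotation vector, rad) and "tvec" (3), from world to camera coordinates, as OpenCV has them; the wrist camera has in their place "mount" (4x4, takes a point from camera to tool coordinates, whose origin is the TCP and whose axes are the flange's). Camera axes: x right, y down, z forward; pixel columns grow to the right and rows downward; lengths in mm; the calibration is good to about 2 mm. The wrist camera is an equidistant fisheye: a pixel r from the principal point sees the ray r / f radians off the axis. A picture is of the moment at which its call begins: read the wrist's pose just before it. camera_info takes no time and is no camera call.
- manip.sign_off(): hands the job in; it is judged then, once.
The state is a dict: "clock": time; "joints": joint angles; "qd": joint speeds; "effort": joint torques, N m; "eef_pos": TCP position; "eef_rot": TCP orientation; "wrist_force": force on the tool from outside, world axes, zero at the start; "moment": the same for the moment, N m; "finger_gap": finger opening in mm; "finger_force": force on a finger pad.
Only numpy, scipy, OpenCV 4.12 (cv2) and the standard library are available. Lean on these libraries where they do the work, as an engineer would, in place of code of your own. Each camera call takes 0.05 s, during which the arm holds its last target. There are 200 camera calls.

## Working session

There is one attempt and no reset: what is moved stays moved. The work goes in short steps, Python scripts to look and compute and a shell command to move; the robot and the scene stay as the last step left them, time stands still between calls to the robot, and variables do not carry over. Pictures are saved under pics/ and viewed, at most 10 in all, crops included, and the job is handed in when it is done.

```bash
ls; mkdir -p pics; python3 - <<'E'
from cell import manip
import cv2
print(manip.read_state(), manip.grip_depth)
for n in("side","top"):
    p,d=manip.camera(n); cv2.imwrite(f"pics/{n}0.png",p[:,:,::-1])
    import numpy as np; np.save(f"pics/{n}0.npy",d)
    i=manip.camera_info(n); print(n,i)
E
```

```text
cell.py
nudge.py
pics
{'clock': 0.0, 'joints': array([ 1.14139645e+00,  3.00485742e-01,  1.52156314e+00,  1.16715661e-07,
        1.32066511e+00, -6.66035895e-02]), 'qd': array([ 0.00185042, -0.00014728,  0.00042637,  0.00274381,  0.00104392,
       -0.00071485]), 'effort': array([ 8.68230163e-04, -5.31795430e+01, -3.52741170e+01,  7.08779809e-02,
        2.43610900e-02, -6.57323335e-05]), 'eef_pos': array([195.09116813, 513.97316127, 204.8858782 ]), 'eef_rot': array([-3.14047381e+00, -7.47428325e-05,  2.77879630e+00]), 'wrist_force': array([-0.12689711,  0.46224007,  0.57015112]), 'moment': array([ 0.00340391,  0.01207906, -0.0011939 ]), 'finger_force': 0.0, 'finger_gap': 93.71972398778608} -18.8
side {'K': array([[576.61775101,   0.        , 324.34287452],
       [  0.        , 576.61775101, 238.4461017 ],
       [  0.        ,   0.        ,   1.        ]]), 'rvec': array([ 2.22930379, -0.50771085,  0.26328239]), 'tvec': array([-468.04370399,  211.2226774 , 1008.28944977])}
top {'K': array([[471.18671812,   0.        , 317.84890094],
       [  0.        , 471.18671812, 238.39179844],
       [  0.        ,   0.        ,   1.        ]]), 'rvec': array([ 2.1296183 , -2.13944361,  0.20324335]), 'tvec': array([ -6.34708412, 505.36707731, 932.02855181])}
```

View pics/side0.png

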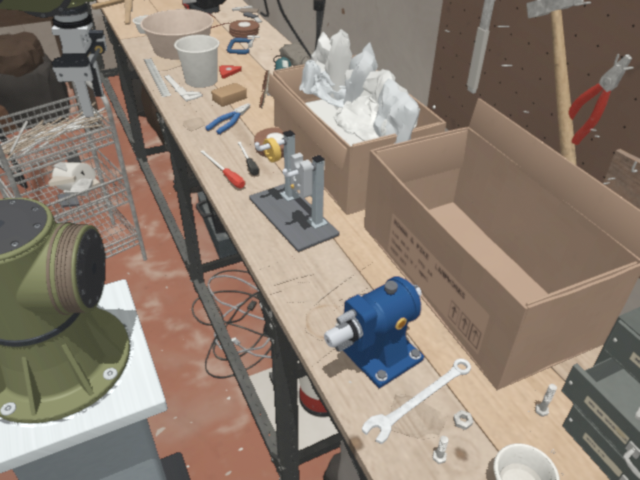

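View pics/top0.png

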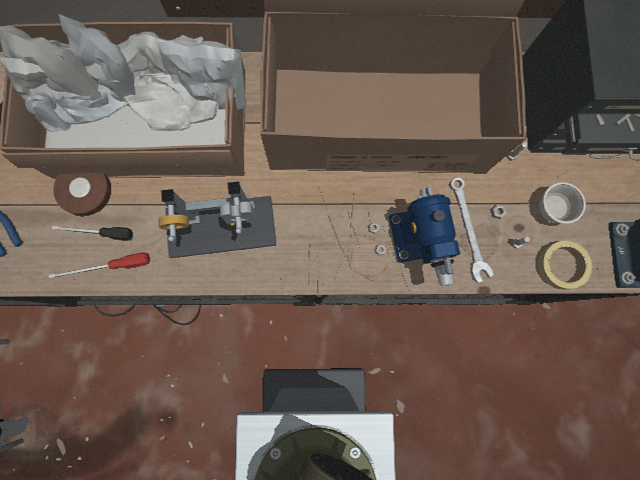

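The side view shows the stand at (295,195) and the pump at (380,330). In the top view, the brass spacer is on the left hook at (173,220), the plate is on the right hook near (237,205), the pump is at (430,230) with its shaft end at (446,280), and the nuts are at (374,228) and (380,250).

```bash
cat > h.py <<'E'
import numpy as np, cv2
from cell import manip
from scipy.spatial.transform import Rotation as R
def cloud(n,d):
    i=manip.camera_info(n);K=i["K"];Rm=cv2.Rodrigues(i["rvec"])[0]
    v,u=np.mgrid[:480,:640]
    c=np.stack([(u-K[0,2])/K[0,0]*d,(v-K[1,2])/K[1,1]*d,d],-1)
    w=(c-i["tvec"])@Rm; w[d==0]=np.nan
    return w
E
python3 - <<'E'
from h import *
T=cloud("top",np.load("pics/top0.npy"));S=cloud("side",np.load("pics/side0.npy"))
for n,W,pts in(("top",T,[(167,194),(234,187),(173,220),(237,205),(374,228),(380,250),(446,280),(436,250),(272,197),(275,244),(170,257),(300,250)]),("side",S,[(290,136),(318,161),(293,185),(305,180),(330,340),(346,318)])):
    for u,v in pts: print(n,u,v,np.round(W[v,u],0))
a=cv2.imread("pics/top0.png");b=cv2.imread("pics/side0.png")
f=lambda im,x,y,w,h:cv2.resize(im[y:y+h,x:x+w],(400,300),interpolation=cv2.INTER_CUBIC)
cv2.imwrite("pics/crop0.png",np.vstack([np.hstack([f(a,155,170,128,96),f(a,375,180,128,96)]),np.hstack([f(b,240,125,128,96),f(b,310,270,128,96)])]))
E
```

```text
top 167 194 [563. 264. 182.]
top 234 187 [575. 144. 183.]
top 173 220 [516. 252. 179.]
top 237 205 [544. 139. 176.]
top 374 228 [ 536. -132.    1.]
top 380 250 [ 487. -143.    1.]
top 446 280 [ 410. -246.  132.]
top 436 250 [ 462. -222.  163.]
top 272 197 [606.  91.   1.]
top 275 244 [500.  83.   7.]
top 170 257 [472. 305.  11.]
top 300 250 [488.  29.  -1.]
side 290 136 [557. 249. 180.]
side 318 161 [570. 135. 179.]
side 293 185 [521. 155. 121.]
side 305 180 [529. 110. 159.]
side 330 340 [ 403. -256.  124.]
side 346 318 [ 432. -250.  155.]
```

View pics/crop0.png

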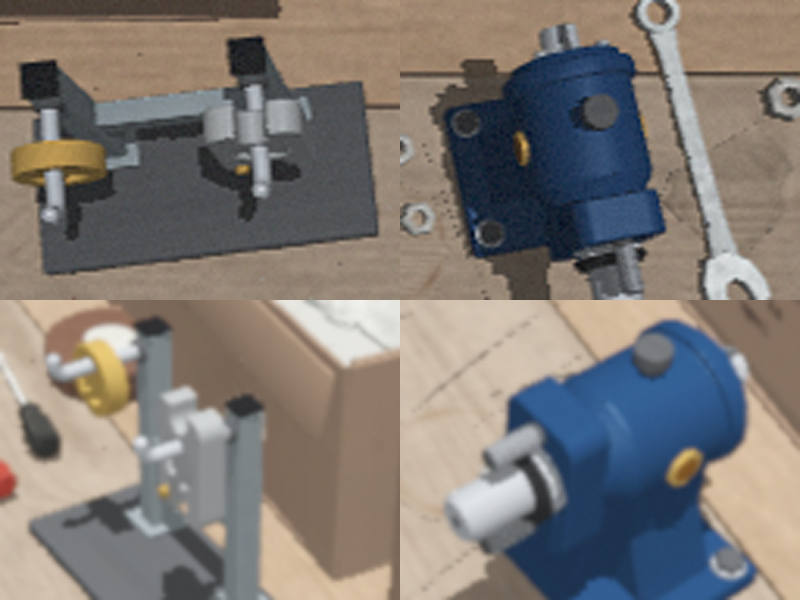

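```bash
cat >> h.py <<'E'
from scipy.optimize import least_squares
def shaftmodel(p,P,z0=0):
    # p: seat x,y,yaw ; distance of points to union of shaft, upper stud, face
    c,s=np.cos(p[2]),np.sin(p[2]); d=P[:,:2]-p[:2]
    X=d@[c,s];Y=d@[-s,c];Z=P[:,2]-120-p[3]
    def box(sx,r): # capped cyl from x=-L to 0
        return r
    def cyl(zc,r,x0,x1):
        rho=np.hypot(Y,Z-zc); xm=(x0+x1)/2;h=(x1-x0)/2
        a=rho-r;b=abs(X-xm)-h
        return np.where((a>0)|(b>0),np.hypot(np.maximum(a,0),np.maximum(b,0)),np.maximum(a,b))
    qx=np.abs(X-10)-10;qy=np.abs(Y)-27;qz=np.abs(Z)-43
    q=np.stack([qx,qy,qz],-1)
    bx=np.linalg.norm(np.maximum(q,0),axis=1)+np.minimum(q.max(1),0)
    D=np.stack([cyl(0,14,-50,0),cyl(33,6,-32,0),cyl(-33,6,-32,0),cyl(0,22,-12,0),bx],-1)
    return D[np.arange(len(D)),np.abs(D).argmin(1)], X
def fitpump(P,p0,it=4):
    p=np.array(p0,float)
    for k in range(it):
        r,X=shaftmodel(p,P); m=(abs(r)<15/(k+1)+2)&(X>-56)&(X<14)
        f=least_squares(lambda q:shaftmodel(q,P[m])[0],p,loss="soft_l1",f_scale=1.5,x_scale=[1,1,.02,1]); p=f.x
    r=shaftmodel(p,P[m])[0]
    return p,m.sum(),np.sqrt(np.mean(r**2))
E
python3 - <<'E'
from h import *
C={}
for n in("top","side"):
    W=cloud(n,np.load(f"pics/{n}0.npy")); im=cv2.imread(f"pics/{n}0.png").astype(int)
    i=manip.camera_info(n);print(n,"cam at",-cv2.Rodrigues(i["rvec"])[0].T@i["tvec"])
    x,y,z=W[...,0],W[...,1],W[...,2]
    P=W[(x>370)&(x<520)&(y>-310)&(y<-170)&(z>70)&(z<180)]
    C[n]=P; print("pump",n,len(P),fitpump(P,[455,-235,.22,0]))
    for lo,hi in((110,180),(230,300)):
        m=(x>545)&(x<600)&(y>lo)&(y<hi)&(z>172)&(z<192)&(im.max(2)<70)
        print("upright",m.sum(),W[m].mean(0),(W[m].max(0)+W[m].min(0))/2)
    m=(z>90)&(z<215)&(x>505)&(x<555)&(y>100)&(y<180)
    Q=W[m];print("gland",len(Q),np.percentile(Q,[2,50,98],axis=0).round(0).tolist())
print("both",fitpump(np.vstack(list(C.values())),[455,-235,.22,0]))
i=manip.camera_info("wrist");print(i)
E
```

```text
top cam at [ 333.25228535    4.19343504 1006.49824595]
pump top 2017 (array([ 4.52347075e+02, -2.40872035e+02,  2.20000033e-01, -1.61548538e-01]), np.int64(825), np.float64(1.4015123208141944))
upright 135 [574.15812049 144.8152628  182.4720719 ] [573.66168234 145.11244707 179.70253951]
upright 141 [560.18545634 263.61417183 181.79426403] [559.1630863  263.97546625 179.11146701]
gland 690 [[510.0, 113.0, 121.0], [528.0, 139.0, 177.0], [551.0, 166.0, 196.0]]
side cam at [ 125.17820994 -767.70438128  821.7590532 ]
pump side 3161 (array([ 4.55000138e+02, -2.53709490e+02,  2.20000213e-01, -7.00690487e-01]), np.int64(1352), np.float64(2.587586320999617))
upright 45 [571.93717148 141.2493354  180.70151652] [571.62628652 142.94821151 180.40234091]
upright 38 [557.90588098 260.30030277 180.92778396] [558.44144365 259.50577663 180.64555427]
gland 797 [[513.0, 109.0, 114.0], [527.0, 125.0, 164.0], [544.0, 162.0, 194.0]]
both (array([ 4.55000100e+02, -2.48072955e+02,  2.20000177e-01, -1.68441179e-01]), np.int64(2198), np.float64(2.81035580717845))
{'K': array([[371.64829954,   0.        , 322.46956591],
       [  0.        , 371.64829954, 233.36028201],
       [  0.        ,   0.        ,   1.        ]]), 'mount': array([[-3.25710251e-05, -9.72060613e-01, -2.34729979e-01,
         6.88305264e+01],
       [ 9.99999956e-01, -1.01159783e-04,  2.80161984e-04,
        -3.86686948e-01],
       [-2.96079664e-04, -2.34729960e-01,  9.72060573e-01,
        -1.79124417e+02],
       [ 0.00000000e+00,  0.00000000e+00,  0.00000000e+00,
         1.00000000e+00]])}
```

```bash
cat >> h.py <<'E'
def to(x,y,z,yaw):
    s=manip.read_state(); R0=R.from_euler("xyz",s["eef_rot"]); R1=R.from_euler("xyz",[np.pi,0,yaw])
    print("row",np.round(R0.inv().apply(np.array([x,y,z])-s["eef_pos"]),1).tolist(),np.round((R0.inv()*R1).as_rotvec(),4).tolist())
def fitpump(P,p0,it=5):
    from scipy.optimize import minimize
    p=np.array(p0,float)
    for k in range(it):
        r,X=shaftmodel(p,P); m=(abs(r)<12/(k+1)+2)&(X>-56)&(X<14)
        Q=P[m]
        f=minimize(lambda q:np.sum(np.sqrt(1+(shaftmodel(q*[1,1,.01,1],Q)[0])**2)-1),p/[1,1,.01,1],method="Nelder-Mead",options=dict(initial_simplex=p/[1,1,.01,1]+np.vstack([np.zeros(4),np.eye(4)*4]),xatol=.01,fatol=.01,maxiter=600)); p=f.x*[1,1,.01,1]
    return p.round(4),m.sum(),np.sqrt(np.mean(shaftmodel(p,Q)[0]**2))
E
python3 - <<'E'
from h import *
A=[]
for n in("top","side"):
    W=cloud(n,np.load(f"pics/{n}0.npy"))
    x,y,z=W[...,0],W[...,1],W[...,2]
    P=W[(x>370)&(x<520)&(y>-310)&(y<-170)&(z>70)&(z<165)];A.append(P)
    print("pump",n,fitpump(P,[455,-245,.22,0]))
print(fitpump(np.vstack(A),[455,-245,.22,0]))
to(525,139,260,.117)
E
```

```text
pump top (array([ 4.521473e+02, -2.408639e+02,  1.754000e-01, -3.931000e-01]), np.int64(818), np.float64(1.2161174988092565))
pump side (array([ 4.506831e+02, -2.424589e+02,  1.771000e-01, -1.345000e+00]), np.int64(1678), np.float64(1.171305630080635))
(array([ 4.508805e+02, -2.420399e+02,  1.700000e-01, -8.923000e-01]), np.int64(2474), np.float64(1.2828134816952181))
row [-441.5, -233.6, -54.8] [-0.0004, 0.0014, 2.6618]
```

Careful with the scale: shifts go in shares of 300 mm and turns go in shares of 4 rad. That gives: -260 mm / 300 = -0.8667, -220 mm / 300 = -0.7333, 0.75 rad / 4 = 0.1875.

```bash
python3 nudge.py '-0.3333,-0.1833,-0.1833,0,0,0.0375;-0.4667,-0.25,-0.1833,0,0,0.075;-0.6,-0.3167,-0.1833,0,0,0.1125;-0.7333,-0.3833,-0.1833,0,0,0.15;-0.8667,-0.45,-0.1833,0,0,0.1875' 94; python3 -c "
from h import *
to(525,139,260,.117)"
```

```text
clock: 0.6
eef_pos: [356.9, 331.8, 258.0]
eef_rot: [3.141, -0.0, 2.023]
wrist_force: [-0.2, 0.5, -0.3]
finger_gap: 93.9
finger_force: 0.0
row [-246.8, 67.0, -2.0] [0.0003, -0.0006, 1.906]
```

Converted, -175 mm / 300 = -0.5833, -140 mm / 300 = -0.4667, 0.75 rad / 4 = 0.1875.

```bash
python3 nudge.py '-0.1167,0.03,-0.0067,0,0,0.0375;-0.2333,0.06,-0.0067,0,0,0.075;-0.35,0.09,-0.0067,0,0,0.1125;-0.4667,0.12,-0.0067,0,0,0.15;-0.5833,0.15,-0.0067,0,0,0.1875'; python3 -c "
from h import *
to(525,139,260,.117)"
```

```text
clock: 1.1
eef_pos: [474.4, 195.0, 259.4]
eef_rot: [-3.141, 0.0, 1.273]
wrist_force: [1.0, 0.8, 0.2]
finger_gap: 94.0
finger_force: 0.0
row [-38.6, 64.8, -0.6] [-0.0002, 0.0004, 1.1555]
```

Converted, 64.8 mm / 300 = 0.216, 55 mm / 300 = 0.1833, 0.75 rad / 4 = 0.1875.

```bash
python3 nudge.py '-0.0267,0.0433,0,0,0,0.0375;-0.0533,0.0867,0,0,0,0.075;-0.08,0.1333,0,0,0,0.1125;-0.1067,0.1833,0,0,0,0.15;-0.1287,0.216,-0.002,0,0,0.1875'; python3 nudge.py '0,0,0,0,0,0.0375;0,0,0,0,0,0.075;0,0,0,0,0,0.1013;0,0,0,0,0,0.1013;0,0,0,0,0,0.1013'; python3 - <<'E'
from h import *
s=manip.read_state();print(s["eef_pos"],s["eef_rot"],s["joints"],s["wrist_force"])
p,d=manip.camera("wrist"); np.save("pics/w1.npy",d);np.save("pics/w1p.npy",np.r_[s["eef_pos"],s["eef_rot"]])
cv2.imwrite("pics/w1.png",p[:,:,::-1])
E
```

```text
clock: 1.6
eef_pos: [525.1, 140.0, 259.7]
eef_rot: [-3.141, 0.001, 0.522]
wrist_force: [-0.4, 0.7, -0.7]
finger_gap: 94.1
finger_force: 0.0
clock: 2.1
eef_pos: [524.6, 140.7, 260.0]
eef_rot: [3.142, 0.0, 0.127]
wrist_force: [-0.6, -0.2, -0.4]
finger_gap: 93.9
finger_force: 0.0
[524.55499515 140.71514409 259.95306422] [3.14156685e+00 4.85398819e-04 1.27155214e-01] [1.94640451e-01 2.48451816e-01 1.45969619e+00 7.04948548e-06
 1.43393068e+00 1.63828059e+00] [-0.59170395 -0.16876209 -0.36092412]
```

View pics/w1.png

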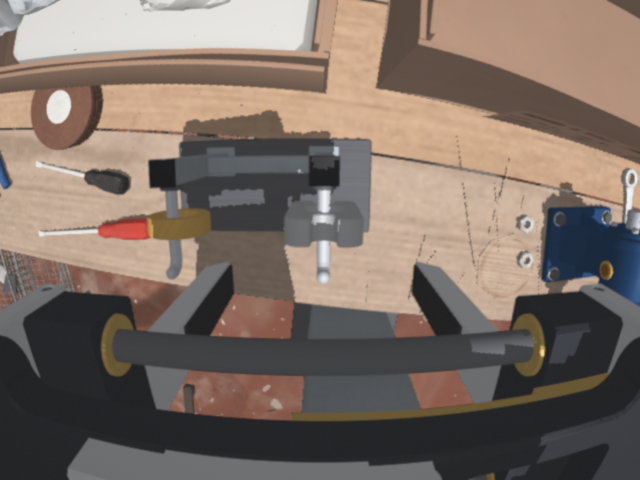

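The wrist view shows the plate's two top lugs at (298,224) and (350,224), the hook through its bore at (323,230), the upright top at (323,170), and the open fingers at (205,310) and (440,300).

```bash
cat >> h.py <<'E'
def wcloud(d,pose):
    i=manip.camera_info("wrist");K=i["K"];M=i["mount"]
    v,u=np.mgrid[:480,:640]; a=(u-K[0,2])/K[0,0];b=(v-K[1,2])/K[1,1]
    r=np.hypot(a,b);k=np.where(r>1e-9,np.tan(r)/np.maximum(r,1e-9),1)
    c=np.stack([a*k*d,b*k*d,d],-1)
    w=(c@M[:3,:3].T+M[:3,3])@R.from_euler("xyz",pose[3:]).as_matrix().T+pose[:3]
    w[(d==0)|(r>1.4)]=np.nan
    return w
E
python3 - <<'E'
from h import *
W=wcloud(np.load("pics/w1.npy"),np.load("pics/w1p.npy"))
x,y,z=W[...,0],W[...,1],W[...,2]
for u,v in((323,165),(162,172),(298,222),(350,222),(320,140)):print(u,v,W[v,u].round(1))
m=(x>500)&(x<560)&(y>90)&(y<190)&(z>184)&(z<205);P=W[m];top=P
c,s=np.cos(.117),np.sin(.117)
f=lambda P:np.c_[P[:,0]*c+P[:,1]*s,-P[:,0]*s+P[:,1]*c,P[:,2]]
print("top lugs (stand axes)",len(P),np.percentile(f(P),[1,5,50,95,99],axis=0).round(1).tolist())
mi=cv2.minAreaRect(P[:,:2].astype(np.float32));print(mi)
m=(x>500)&(x<560)&(y>90)&(y<190)&(z>110)&(z<205);P=W[m];print("all",np.percentile(f(P),[1,5,50,95,99],axis=0).round(1).tolist())
for lo,hi in((110,180),(230,300)):
    m=(x>545)&(x<600)&(y>lo)&(y<hi)&(z>176)&(z<192);print("upr",m.sum(),W[m].mean(0))
h=f(np.array([[536.3,138.6,0]]));print("hook_right in axes",h)
E
```

```text
323 165 [577.1 147.3 181.5]
162 172 [560.1 264.3 182.4]
298 222 [537.6 159.3 194.2]
350 222 [542.1 124.5 194.3]
320 140 [596.1 153.   10.8]
top lugs (stand axes) 1593 [[535.8, 50.7, 184.4], [536.8, 52.7, 186.1], [546.3, 86.9, 193.6], [555.0, 103.1, 195.2], [555.2, 104.9, 195.7]]
((532.6853637695312, 140.79649353027344), (20.00430679321289, 55.01340103149414), 7.169658660888672)
all [[514.6, 51.3, 119.7], [523.5, 54.0, 134.6], [549.8, 78.1, 178.6], [563.2, 101.8, 194.8], [571.3, 104.8, 195.5]]
upr 928 [573.02039023 145.63643869 182.83221931]
upr 796 [559.13084645 264.10708555 182.5774845 ]
hook_right in axes [[548.81270815  75.04839353   0.        ]]
```

```bash
python3 -c "
from h import *
to(534,140.8,152,.123)"
```

```text
row [9.4, 1.1, 108.0] [0.0, 0.0003, 0.0039]
```

Converted, 108 mm / 300 = 0.36, 85 mm / 300 = 0.2833, 0.004 rad / 4 = 0.001.

```bash
python3 nudge.py '0.0313,0.0037,0.0833,0,0,0.001;0.0313,0.0037,0.1833,0,0,0.001;0.0313,0.0037,0.2833,0,0,0.001;0.0313,0.0037,0.36,0,0,0.001;0.0313,0.0037,0.36,0,0,0.001'; python3 nudge.py '0,0,0,0,0,0;0,0,0,0,0,0;0,0,0,0,0,0;0,0,0,0,0,0;0,0,0,0,0,0' 50 40;  python3 nudge.py '0,0,0,0,0,0;0,0,0,0,0,0;0,0,0,0,0,0'; python3 -c "
from h import *
s=manip.read_state();print(s['eef_rot'],s['moment'])"
```

```text
clock: 2.65
eef_pos: [532.7, 140.5, 149.3]
eef_rot: [3.141, 0.005, 0.122]
wrist_force: [0.3, -0.5, -0.4]
finger_gap: 94.2
finger_force: 0.0
clock: 3.15
eef_pos: [534.2, 140.8, 152.6]
eef_rot: [-3.142, -0.001, 0.12]
wrist_force: [0.1, 0.1, -0.3]
finger_gap: 57.4
finger_force: 0.0
clock: 3.45
eef_pos: [534.2, 141.0, 152.6]
eef_rot: [-3.141, -0.001, 0.12]
wrist_force: [-1.2, 2.4, 4.5]
finger_gap: 55.5
finger_force: 40.0
[-3.14130158e+00 -6.23414292e-04  1.19928178e-01] [0.45325647 0.37824242 0.03546652]
```

```bash
python3 nudge.py '0,0,-0.0133,0,0,0;0,0,-0.03,0,0,0;0,0,-0.0467,0,0,0;0,0,-0.06,0,0,0;0,0,-0.06,0,0,0'; python3 nudge.py '0,0,0,0,0,0'; python3 - <<'E'
from h import *
s=manip.read_state();print(s["eef_pos"],s["eef_rot"],s["moment"])
p,d=manip.camera("wrist"); cv2.imwrite("pics/w2.png",cv2.resize(p[130:370,160:480,::-1],None,fx=2,fy=2))
W=wcloud(d,np.r_[s["eef_pos"],s["eef_rot"]]);x,y,z=W[...,0],W[...,1],W[...,2]
m=(x>505)&(x<560)&(y>105)&(y<180)&(z>206)&(z<218);P=W[m]
print(len(P),np.median(z[m]),cv2.minAreaRect(P[:,:2].astype(np.float32)))
E
```

```text
clock: 3.95
eef_pos: [534.3, 140.8, 170.8]
eef_rot: [-3.142, -0.001, 0.12]
wrist_force: [0.7, 0.4, -4.2]
finger_gap: 56.0
finger_force: 40.0
clock: 4.05
eef_pos: [534.1, 140.7, 170.1]
eef_rot: [3.142, 0.0, 0.12]
wrist_force: [0.7, 0.3, -3.9]
finger_gap: 56.0
finger_force: 40.0
[534.07326066 140.72962179 170.12695235] [3.14150817e+00 4.56898125e-05 1.19808288e-01] [-0.0150348   0.12652229  0.01711558]
4763 211.31948223929237 ((532.4932861328125, 141.28221130371094), (21.46082878112793, 75.52495574951172), 6.963243007659912)
```

View pics/w2.png

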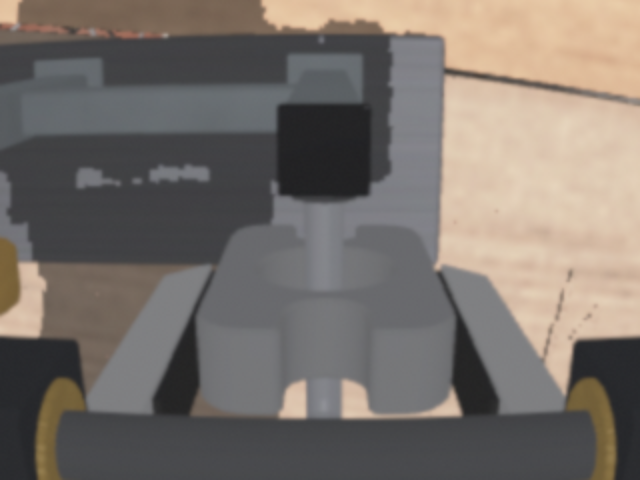

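The plate is held square at about (325,330) in the crop, with the hook bar passing clear through the bore. I'll take it off forwards along -x.

Converted, -26 mm / 300 = -0.0867, -20 mm / 300 = -0.0667.

```bash
python3 nudge.py '-0.0133,0,0,0,0,0;-0.03,0,0,0,0,0;-0.0467,0,0,0,0,0;-0.0667,0,0,0,0,0;-0.0867,0,0,0,0,0';python3 nudge.py '-0.02,0,0,0,0,0;-0.04,0,0,0,0,0;-0.06,0,0,0,0,0;-0.0833,0,0,0,0,0;-0.1167,0,0,0,0,0'; python3 nudge.py '-0.05,0,0,0,0,0;-0.1,0,0,0,0,0;-0.1667,0,0,0,0,0;-0.1667,0,0,0,0,0;-0.1667,0,0,0,0,0'; python3 nudge.py '0,0,0,0,0,0;0,0,0,0,0,0'; python3 -c "
from h import *
s=manip.read_state();print(s['eef_rot'],s['moment'])
to(362,-258,178,.175)"
```

```text
clock: 4.6
eef_pos: [507.7, 137.6, 170.2]
eef_rot: [3.142, 0.0, 0.12]
wrist_force: [-0.3, 0.2, -4.2]
finger_gap: 55.9
finger_force: 40.0
clock: 5.1
eef_pos: [473.0, 133.4, 170.2]
eef_rot: [3.142, -0.0, 0.12]
wrist_force: [0.0, -0.5, -4.2]
finger_gap: 55.7
finger_force: 40.0
clock: 5.6
eef_pos: [423.9, 127.5, 170.5]
eef_rot: [-3.142, -0.001, 0.12]
wrist_force: [1.0, -0.0, -4.8]
finger_gap: 56.0
finger_force: 40.0
clock: 5.8
eef_pos: [424.2, 127.5, 170.1]
eef_rot: [3.142, -0.0, 0.12]
wrist_force: [0.4, -0.1, -4.4]
finger_gap: 55.8
finger_force: 40.0
[ 3.14156859e+00 -2.48174304e-05  1.19726906e-01] [-0.01664233  0.17528851  0.01755174]
row [-107.9, 375.3, -7.9] [0.0, -0.0, -0.0553]
```

Converted, 220 mm / 300 = 0.7333, 175 mm / 300 = 0.5833, -0.05 rad / 4 = -0.0125.

```bash
python3 nudge.py '-0.0467,0.1333,0,0,0,-0.0025;-0.1,0.2833,0,0,0,-0.005;-0.15,0.4333,0,0,0,-0.0075;-0.2,0.5833,0,0,0,-0.01;-0.25,0.7333,0,0,0,-0.0125';python3 nudge.py '-0.0433,0.1333,0,0,0,-0.0013;-0.0833,0.2667,0,0,0,-0.0013;-0.1167,0.3833,0,0,0,-0.0013;-0.1367,0.4833,0,0,0,-0.0013;-0.1367,0.5167,0,0,0,-0.0013'; python3 nudge.py '0,0,0,0,0,0;0,0,0,0,0,0;0,0,0,0,0,0'; python3 - <<'E'
from h import *
s=manip.read_state();print(s["eef_pos"],s["eef_rot"],s["joints"],s["wrist_force"])
p,d=manip.camera("wrist");pose=np.r_[s["eef_pos"],s["eef_rot"]]
np.save("pics/w3.npy",d);np.save("pics/w3p.npy",pose);cv2.imwrite("pics/w3.png",p[:,:,::-1])
A={"w":wcloud(d,pose)}
for n in("top","side"):
    q,e=manip.camera(n);A[n]=cloud(n,e);cv2.imwrite(f"pics/{n}3.png",q[:,:,::-1]);np.save(f"pics/{n}3.npy",e)
for n,W in A.items():
    x,y,z=W[...,0],W[...,1],W[...,2]
    P=W[(x>390)&(x<520)&(y>-310)&(y<-170)&(z>70)&(z<165)]
    print(n,fitpump(P,[451,-242,.175,0]))
E
```

```text
clock: 6.3
eef_pos: [375.3, -101.7, 170.4]
eef_rot: [3.141, -0.0, 0.17]
wrist_force: [1.1, -0.8, -5.0]
finger_gap: 55.9
finger_force: 40.0
clock: 6.8
eef_pos: [361.2, -262.0, 170.0]
eef_rot: [3.141, 0.0, 0.172]
wrist_force: [-0.4, 0.9, -3.5]
finger_gap: 55.8
finger_force: 40.0
clock: 7.1
eef_pos: [361.7, -258.5, 170.2]
eef_rot: [-3.141, 0.0, 0.176]
wrist_force: [0.4, -0.2, -3.7]
finger_gap: 55.5
finger_force: 40.0
[ 361.71706156 -258.54775621  170.18114657] [-3.14135735e+00  3.55645336e-05  1.76035291e-01] [-7.03061874e-01  9.91960940e-02  1.84793050e+00  1.31918350e-04
  1.19466997e+00  6.91650697e-01] [ 0.35041732 -0.15785697 -3.68067056]
w (array([ 4.497758e+02, -2.406583e+02,  1.792000e-01, -3.679000e-01]), np.int64(7770), np.float64(0.8521997473467099))
top (array([ 4.521065e+02, -2.409686e+02,  1.780000e-01, -6.561000e-01]), np.int64(821), np.float64(1.2106666700983741))
side (array([ 4.508121e+02, -2.425347e+02,  1.739000e-01, -1.483100e+00]), np.int64(1271), np.float64(1.194565536674711))
```

View pics/w3.png

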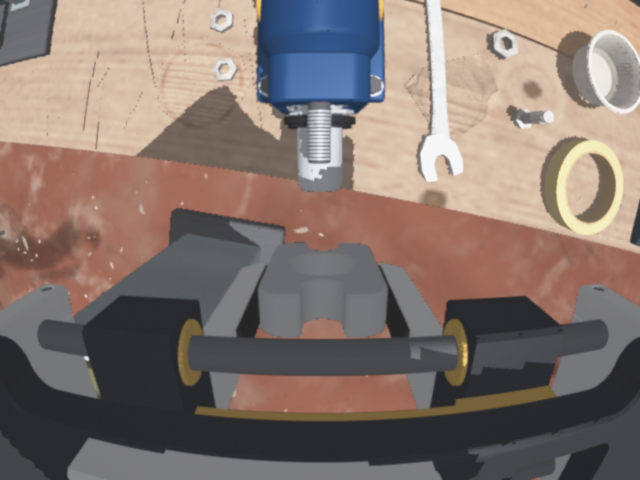

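The wrist view shows the shaft tip at (320,180), the upper stud at (318,140), the housing at (318,70), and the held plate centred near (323,285) with its slot lined up with the stud.

```bash
python3 - <<'E'
from h import *
pose=np.load("pics/w3p.npy");W=wcloud(np.load("pics/w3.npy"),pose)
Rt=R.from_euler("xyz",pose[3:]).as_matrix();L=(W-pose[:3])@Rt  # tool frame
m=(abs(L[...,1])<27)&(abs(L[...,0])<25)&(L[...,2]<-36)&(L[...,2]>-47)
P=L[m];print("top z",len(P),np.percentile(P[:,2],[5,50,95]), "x",np.percentile(P[:,0],[1,50,99]))
t=P[abs(P[:,2]-np.median(P[:,2]))<1.5]
print("x ext",np.percentile(t[:,0],[1,5,95,99]))
# slot edges per x band
for a in(-8,-4,0,4):
    q=t[(t[:,0]>a)&(t[:,0]<a+4)][:,1]; n=q[q<0];p=q[q>0]
    if len(n)and len(p):print(a,np.r_[np.percentile(n,[2,98]),np.percentile(p,[2,98])].round(1))
# front/back edge yaw of top face
for sgn in(-1,1):
    b=[];yy=[]
    for y0 in list(range(-24,-11,3))+list(range(12,25,3)):
        q=t[abs(t[:,1]-y0)<1.5][:,0]
        if len(q)>5:b.append(np.percentile(q,97 if sgn>0 else 3));yy.append(y0)
    print("edge",sgn,np.polyfit(yy,b,1),np.round(b,1))
# top-face tilt
A=np.c_[t[:,:2],np.ones(len(t))];print("tilt",np.linalg.lstsq(A,t[:,2],rcond=None)[0])
# other cams: plate top
for n in("top","side"):
    V=cloud(n,np.load(f"pics/{n}3.npy"));l=(V-pose[:3])@Rt
    m=(abs(l[...,1])<27)&(abs(l[...,0])<14)&(l[...,2]<-30)&(l[...,2]>-47);q=l[m]
    print(n,len(q),q.mean(0) if len(q) else "",np.percentile(q[:,2],[3,20,50]) if len(q) else "")
to(449.8,-240.7,119.6,.179)
s=Rt.T@(np.array([449.8,-240.7,119.6])-pose[:3]);print("seat in tool",s)
E
```

```text
top z 3768 [-42.47279598 -41.18860922 -37.18567847] x [-11.17694008  -0.05058455   8.51753245]
x ext [-11.18139501 -10.08316064   7.74960576   8.41685833]
-8 [-23.5  -9.6   9.1  23.1]
-4 [-23.8  -9.5   9.   23.2]
0 [-23.5  -9.5   9.   23.1]
4 [-24.   -9.4   8.9  23.3]
edge -1 [-3.23870711e-03 -1.04588173e+01] [ -9.9 -10.1 -10.5 -10.7 -10.9 -10.9 -10.5 -10.6 -10.3 -10.2]
edge 1 [-2.29704982e-03  7.96415633e+00] [7.4 7.8 8.2 8.3 8.2 8.2 8.4 8.2 7.7 7.2]
tilt [ 1.04693857e-02 -1.33826109e-05 -4.13396890e+01]
top 0  
side 248 [ -6.4825933   -4.51171919 -38.19245178] [-44.49328041 -40.97057719 -39.05133498]
row [89.9, -2.5, 50.7] [0.0002, -0.0002, -0.0031]
seat in tool [89.84911562 -2.13428466 50.57845476]
```

```bash
python3 -c "
from h import *
to(377.3,-253.9,120.1,.179)"
```

```text
row [16.2, -2.2, 50.2] [0.0002, -0.0002, -0.0031]
```

Converted, 50.2 mm / 300 = 0.1673, 40 mm / 300 = 0.1333, -0.003 rad / 4 = -0.0008.

```bash
python3 nudge.py '0.0133,-0.0073,0.04,0,0,-0.0008;0.0267,-0.0073,0.0833,0,0,-0.0008;0.04,-0.0073,0.1333,0,0,-0.0008;0.054,-0.0073,0.1673,0,0,-0.0008;0.054,-0.0073,0.1673,0,0,-0.0008';python3 nudge.py '0,0,0,0,0,0;0,0,0,0,0,0;0,0,0,0,0,0;0,0,0,0,0,0'; python3 - <<'E'
from h import *
P=[]
for k in range(1):
    s=manip.read_state();pose=np.r_[s["eef_pos"],s["eef_rot"]];p,d=manip.camera("wrist")
    W=wcloud(d,pose);cv2.imwrite("pics/w4.png",p[:,:,::-1])
    x,y,z=W[...,0],W[...,1],W[...,2]
    c,sn=np.cos(.179),np.sin(.179);X=(x-449.8)*c+(y+240.7)*sn
    Q=W[(X>-56)&(X<14)&(y>-310)&(y<-170)&(z>70)&(z<165)]
    f=fitpump(Q,[450,-240.7,.179,0]);print(f)
    Rt=R.from_euler("xyz",pose[3:]).as_matrix();p4=f[0]
    print("pose",pose,"seat in tool",Rt.T@(np.array([p4[0],p4[1],120+p4[3]])-pose[:3]))
    L=(W-pose[:3])@Rt;m=(abs(L[...,1])<27)&(abs(L[...,0])<14)&(abs(L[...,2]+41.4)<1.6);t=L[m]
    q=t[:,1];print("plate",np.median(t[:,2]),np.percentile(t[:,0],[3,97]),np.percentile(q[q<0],98),np.percentile(q[q>0],2))
    v=manip.read_state();print(v["wrist_force"],v["moment"])
E
```

```text
clock: 7.75
eef_pos: [376.9, -253.8, 118.4]
eef_rot: [-3.139, 0.002, 0.178]
wrist_force: [0.4, -0.0, -3.9]
finger_gap: 55.9
finger_force: 40.0
clock: 8.15
eef_pos: [377.1, -254.7, 120.4]
eef_rot: [3.141, -0.0, 0.178]
wrist_force: [0.8, -0.4, -4.3]
finger_gap: 55.8
finger_force: 40.0
(array([ 4.499235e+02, -2.406328e+02,  1.780000e-01, -3.292000e-01]), np.int64(12375), np.float64(0.8477088686523684))
pose [ 3.77134821e+02 -2.54737955e+02  1.20363134e+02  3.14104243e+00
 -4.57406300e-04  1.77675993e-01] seat in tool [74.13543239 -1.01863574  0.72568383]
plate -41.44655707890943 [-10.53194639   8.10425113] -9.473913978703532 8.99534598601506
[ 0.52213189 -0.09213082 -5.01606368] [-0.01774716  0.12463239  0.03334738]
```

Converted, 18 mm / 300 = 0.06, 15 mm / 300 = 0.05.

```bash
python3 nudge.py '0.01,-0.0027,0,0,0,0;0.0233,-0.0027,0,0,0,0;0.0367,-0.0027,0,0,0,0;0.05,-0.0027,0,0,0,0;0.06,-0.0027,0,0,0,0';python3 nudge.py '0.0067,0,0,0,0,0;0.0133,0,0,0,0,0;0.02,0,0,0,0,0;0.0267,0,0,0,0,0;0.0333,0,0,0,0,0';python3 nudge.py '0.0033,0,0,0,0,0;0.0067,0,0,0,0,0;0.01,0,0,0,0,0;0.01,0,0,0,0,0;0.01,0,0,0,0,0'; cat > look.py <<'E'
from h import *
s=manip.read_state();pose=np.r_[s["eef_pos"],s["eef_rot"]];p,d=manip.camera("wrist")
W=wcloud(d,pose);cv2.imwrite("pics/w5.png",p[:,:,::-1])
x,y,z=W[...,0],W[...,1],W[...,2]
Rt=R.from_euler("xyz",pose[3:]).as_matrix();L=(W-pose[:3])@Rt
Q=W[(L[...,0]>12)&(x<480)&(y>-310)&(y<-170)&(z>100)&(z<165)]
f=fitpump(Q,[449.9,-240.6,.178,-.3]);print(f);p4=f[0]
print("pose",pose.round(4),"seat in tool",Rt.T@(np.array([449.9,-240.65,119.7])-pose[:3]),"refit",Rt.T@(np.array([p4[0],p4[1],120+p4[3]])-pose[:3]))
m=(abs(L[...,1])<27)&(abs(L[...,0])<14)&(abs(L[...,2]+41.4)<1.6);t=L[m]
q=t[:,1];print("plate",np.median(t[:,2]),np.percentile(t[:,0],[3,97]),np.percentile(q[q<0],98),np.percentile(q[q>0],2))
v=manip.read_state();print(v["wrist_force"],v["moment"])
E
python3 look.py
```

```text
clock: 8.7
eef_pos: [395.1, -250.5, 120.0]
eef_rot: [-3.142, 0.0, 0.178]
wrist_force: [0.5, 0.6, -3.6]
finger_gap: 55.9
finger_force: 40.0
clock: 9.2
eef_pos: [404.6, -248.9, 120.0]
eef_rot: [3.142, -0.0, 0.178]
wrist_force: [0.5, 0.3, -3.7]
finger_gap: 55.9
finger_force: 40.0
clock: 9.7
eef_pos: [407.4, -248.3, 120.0]
eef_rot: [3.142, -0.0, 0.178]
wrist_force: [-0.9, -0.1, -4.9]
finger_gap: 55.8
finger_force: 40.0
(array([ 4.503927e+02, -2.406277e+02,  1.770000e-01, -2.428000e-01]), np.int64(9097), np.float64(0.8424754921955273))
pose [ 4.074433e+02 -2.483385e+02  1.199969e+02  3.141600e+00 -0.000000e+00
  1.778000e-01] seat in tool [43.14723918 -0.05819382  0.29705094] refit [4.36361162e+01 6.99875248e-03 2.39853251e-01]
plate -41.45907835214775 [-10.53329566   8.07446553] -9.558601526315513 9.050924081970182
[-0.03808081 -1.03916786 -3.78103048] [-0.01363909  0.20796558 -0.02396816]
```

```bash
python3 nudge.py '0.0067,0,0,0,0,0;0.0133,0,0,0,0,0;0.02,0,0,0,0,0;0.0267,0,0,0,0,0;0.0333,0,0,0,0,0';python3 nudge.py '0.0067,0,0,0,0,0;0.0133,0,0,0,0,0;0.02,0,0,0,0,0;0.0267,0,0,0,0,0;0.03,0,0,0,0,0';python3 nudge.py '0.0017,0,0,0,0,0;0.0033,0,0,0,0,0;0.0033,0,0,0,0,0;0.0033,0,0,0,0,0;0.0033,0,0,0,0,0'; python3 look.py
```

```text
clock: 10.25
eef_pos: [417.5, -246.5, 120.0]
eef_rot: [-3.142, 0.0, 0.178]
wrist_force: [0.2, -0.2, -4.6]
finger_gap: 56.1
finger_force: 40.0
clock: 10.75
eef_pos: [426.3, -244.9, 120.0]
eef_rot: [3.142, 0.0, 0.178]
wrist_force: [-0.6, 0.9, -3.7]
finger_gap: 56.1
finger_force: 40.0
clock: 11.25
eef_pos: [427.1, -244.8, 120.0]
eef_rot: [3.142, 0.0, 0.178]
wrist_force: [0.2, 0.2, -4.6]
finger_gap: 55.9
finger_force: 40.0
(array([ 4.504457e+02, -2.405844e+02,  1.787000e-01, -2.887000e-01]), np.int64(5636), np.float64(0.9337095753972822))
pose [ 4.271014e+02 -2.447893e+02  1.199797e+02  3.141600e+00  0.000000e+00
  1.778000e-01] seat in tool [23.1712553  -0.04191438  0.279036  ] refit [ 2.37199545e+01 -9.96714989e-03  2.67719756e-01]
plate -41.45106037923833 [-10.62029652   8.11650902] -9.304532154211593 8.809706344334556
[ 0.01886726 -0.24470254 -4.68046193] [-0.03108472  0.09922076  0.04819502]
```

View pics/w5.png

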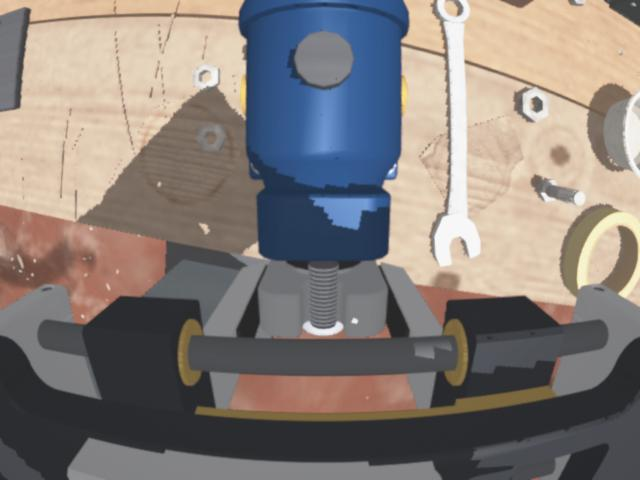

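The plate is over the shaft, the upper stud lies centred in its slot at (322,300), and the ring and housing edge are just behind the plate at (322,262). I'll press in slowly and watch the force.

Converted, 2 mm / 300 = 0.0067, 1.5 mm / 300 = 0.005.

```bash
for i in 1 2 3; do python3 nudge.py '0.0017,0,0,0,0,0;0.0033,0,0,0,0,0;0.005,0,0,0,0,0;0.0067,0,0,0,0,0;0.0067,0,0,0,0,0'|egrep 'pos|force'; done
```

```text
eef_pos: [429.2, -244.4, 120.0]
wrist_force: [-0.1, 0.0, -4.3]
finger_force: 40.0
eef_pos: [431.0, -244.1, 120.0]
wrist_force: [-3.7, -0.7, -2.3]
finger_force: 40.0
eef_pos: [433.0, -243.8, 120.0]
wrist_force: [-4.8, -1.4, -1.1]
finger_force: 40.0
```

Converted, 1.7 mm / 300 = 0.0057, 1.5 mm / 300 = 0.005.

```bash
for i in 1 2 3 4; do python3 nudge.py '0.0017,0,0,0,0,0;0.0033,0,0,0,0,0;0.005,0,0,0,0,0;0.0057,0,0,0,0,0;0.0057,0,0,0,0,0'|egrep 'pos|rot|force'; done; python3 look.py
```

```text
eef_pos: [434.5, -243.5, 120.0]
eef_rot: [-3.142, 0.001, 0.178]
wrist_force: [-6.5, -0.4, -1.2]
finger_force: 40.0
eef_pos: [436.1, -243.2, 120.0]
eef_rot: [-3.141, 0.001, 0.178]
wrist_force: [-6.8, -2.1, -1.4]
finger_force: 40.0
eef_pos: [437.6, -242.9, 120.0]
eef_rot: [-3.141, 0.001, 0.178]
wrist_force: [-8.9, -0.7, 0.3]
finger_force: 40.0
eef_pos: [439.2, -242.6, 120.0]
eef_rot: [-3.141, 0.001, 0.178]
wrist_force: [-9.4, -1.1, 0.5]
finger_force: 40.0
(array([ 4.52116e+02, -2.42330e+02,  1.99100e-01, -2.86700e-01]), np.int64(4537), np.float64(0.9997164835238418))
pose [ 4.391832e+02 -2.426335e+02  1.199708e+02 -3.141400e+00  1.400000e-03
  1.778000e-01] seat in tool [10.89903097 -0.05665976  0.25541971] refit [12.78293253  1.98879308  0.23897234]
plate -41.57405762020946 [-10.57004306  13.38900196] -1.6067350169525065 2.4511359445416625
[-9.59697259 -1.59179191  0.85802956] [-0.27309692  1.895113   -0.04021189]
```

Converted, 0.5 mm / 300 = 0.0017, 0.4 mm / 300 = 0.0013.

```bash
for i in 1 2 3 4; do python3 nudge.py '0.0007,0,0,0,0,0;0.0013,0,0,0,0,0;0.0017,0,0,0,0,0;0.0017,0,0,0,0,0'|egrep 'pos|rot|force'; done
```

```text
eef_pos: [439.6, -242.6, 120.0]
eef_rot: [-3.141, 0.002, 0.178]
wrist_force: [-10.0, -0.9, 0.7]
finger_force: 40.0
eef_pos: [440.1, -242.4, 120.0]
eef_rot: [-3.141, 0.002, 0.178]
wrist_force: [-10.8, -1.7, 1.2]
finger_force: 40.0
eef_pos: [440.5, -242.4, 120.0]
eef_rot: [-3.141, 0.002, 0.178]
wrist_force: [-10.6, -1.5, 0.8]
finger_force: 40.0
eef_pos: [441.0, -242.3, 120.0]
eef_rot: [-3.141, 0.002, 0.178]
wrist_force: [-10.9, -0.9, 0.9]
finger_force: 40.0
```

Careful with the scale: shifts go in shares of 300 mm and turns go in shares of 4 rad. That gives: 0.3 mm / 300 = 0.001, 0.2 mm / 300 = 0.0007.

```bash
for i in 1 2 3 4; do python3 nudge.py '0.0007,0,0,0,0,0;0.001,0,0,0,0,0;0.001,0,0,0,0,0'|egrep 'pos|rot|force'; done
```

```text
eef_pos: [441.3, -242.3, 120.0]
eef_rot: [-3.141, 0.002, 0.178]
wrist_force: [-11.3, -2.0, -0.1]
finger_force: 40.0
eef_pos: [441.4, -242.2, 120.0]
eef_rot: [-3.141, 0.002, 0.178]
wrist_force: [-13.0, -2.3, 1.8]
finger_force: 40.0
eef_pos: [441.3, -242.2, 120.0]
eef_rot: [-3.141, 0.003, 0.178]
wrist_force: [-16.6, -2.6, 3.5]
finger_force: 40.0
eef_pos: [441.4, -242.2, 120.0]
eef_rot: [-3.141, 0.004, 0.178]
wrist_force: [-18.1, -2.8, 4.8]
finger_force: 40.0
```

Converted, -0.2 mm / 300 = -0.0007.

```bash
python3 nudge.py '-0.0007,0,0,0,0,0;-0.0007,0,0,0,0,0;-0.0007,0,0,0,0,0'|egrep 'force'; for i in 1 2 ; do python3 nudge.py '0,0,0,0,0,0;0,0,0,0,0,0;0,0,0,0,0,0;0,0,0,0,0,0;0,0,0,0,0,0'|egrep 'pos|rot|force'; done; python3 - <<'E'
from h import *
s=manip.read_state();pose=np.r_[s["eef_pos"],s["eef_rot"]];p,d=manip.camera("wrist")
L=(wcloud(d,pose)-pose[:3])@R.from_euler("xyz",pose[3:]).as_matrix()
m=(abs(abs(L[...,1])-18)<6)&(abs(L[...,0]+1.3)<7)&(abs(L[...,2]+41.4)<3);t=L[m]
print("tilt",np.linalg.lstsq(np.c_[t[:,:2],np.ones(len(t))],t[:,2],rcond=None)[0])
q,e=manip.camera("side");cv2.imwrite("pics/side6.png",cv2.resize(q[270:366,310:438,::-1],(640,480),interpolation=cv2.INTER_CUBIC))
E
```

```text
wrist_force: [-16.6, -2.8, 4.2]
finger_force: 40.0
eef_pos: [441.3, -242.2, 120.0]
eef_rot: [-3.141, 0.003, 0.178]
wrist_force: [-16.3, -2.2, 4.0]
finger_force: 40.0
eef_pos: [441.4, -242.2, 120.0]
eef_rot: [-3.141, 0.003, 0.178]
wrist_force: [-16.7, -2.2, 4.2]
finger_force: 40.0
tilt [ 1.24130455e-03  2.59166019e-03 -4.13608716e+01]
```

View pics/side6.png

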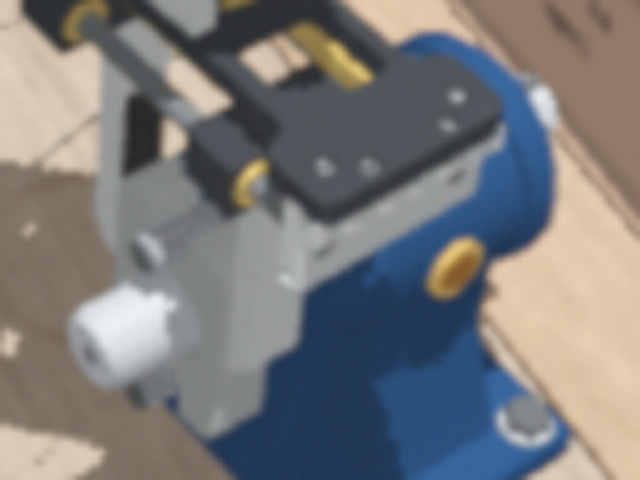

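The side view shows the plate flush on the blue face, with the shaft through its bore at (120,335) and the studs in their slots. The push is steady at about 16 to 17 N.

```bash
python3 -c "
from cell import manip
print(manip.read_state()['wrist_force'],manip.sign_off())"
```

```text
the job is handed in; nothing more can be done
[-16.82866065  -1.87116383   4.04738131] None
```

I've handed the job in: the gland plate is still gripped at 40 N and sits flush on the housing over the shaft and studs. The wrist sensor reads a steady push of about 17 N, slightly above the 15 N you asked for but inside the 8–25 N band; the sign-off returned no verdict.

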